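Open the vial jar on the lab bench

TASK

I need the vials in the wide, low steel jar: lift its loose lid off by the knob and set it down gently (still in the grip when it touches, not dropped), knob up and lying flat on the floor of the white tray, then let go. Leave the wide jar standing upright where it is, and do not disturb the tall, narrow steel jar.

Things in the scene. Friction and masses are not known exactly. Their poses are not given: they have to be found in the camera images.
- wide_jar: The wide, low, open-topped round steel jar holding vials: 104 mm outside diameter, 75 mm high, wall 3 mm, about 0.6 kg, standing loose on the bench. Origin: centre of its underside; z up. It may stand left or right of the tray.
- lid: Loose round steel lid on the wide jar's rim, 0.2 kg: disc 110 mm across, 5 mm thick; under it a plug 88 mm across, 6 mm deep, in the mouth with 5 mm of play; on top a round knob: neck 18 mm across from 5 to 11 mm above the origin, then a cylinder 26 mm across from 11 to 35 mm above it. Origin: centre of the disc's underside, level with the rim while the lid is on; z up through the knob.
- tray: Empty white plastic tray, loose on the bench between the two jars, outside 260 mm along its x, 200 mm along its y and 35 mm high, walls and floor 5 mm thick, about 0.5 kg. Origin: centre of its underside; z up. With the lid lying flat in it on its plug, the lid's origin is 11 mm above the tray's origin.
- tall_jar: Bystander: the tall, narrow closed steel jar, 72 mm in diameter and 120 mm high, with the same kind of knob on a 78 mm lid that is fastened on (155 mm high in all), about 0.8 kg, standing loose on the other side of the tray. Origin: centre of its underside; z up.
Mind the look-alikes: they are no part of the job. What is shaped like the lid but green is not meant.

How it is judged:
By the outcome, as a careful person would: the job done as asked, in the order asked, and still so for the second after the job is handed in, with the robot touching nothing.
It also fails if it takes over 42 s, if anything falls off the work surface, if the arm or the gripper's body presses on something with over 40 N, if the wrist force passes 120 N, or if a joint passes its speed limit or range.

ROBOT

A 6-joint arm with a two-finger parallel gripper is mounted at the origin on the work surface. World frame = base frame: x ahead of the robot, y to its left, z up, the work surface at z = 0. Lengths are in mm, angles in rad, forces in N, time in s.
With the tool pointing down it reaches from about 350 to 875 mm from the base axis. Payload 4.2 kg.
Tool frame: the origin (TCP) lies between the finger pads; the fingertips stand 25 mm ahead of it and the grasp point (between the pads) lies 6 mm ahead of it; z points along the fingers, y is the line along which they close (so a half turn about z gives the same grasp; the last joint's range is limited). The gripper opens to 85 mm and grips with 20 to 120 N. Pads are 22 mm wide; open, the fingers measure 114 mm over their backs; the gripper's body (76 mm by 85 mm) begins 54 mm behind the grasp point. The pads swing forward as they close: fully open they stand 13 mm farther back than shut.
Start: joints at [-1.053, 0.385, 0.008, 0, -1.194, -0.259], TCP at [159.967, -604.16, 256.312] pointing down, gripper open.
Joint ranges: [-3.14, 3.14], [-1.21, 2.06], [-1.07, 1.41], [-3.16, 2.05], [-2.99, -0.16], [-3.1, 3.1]. Speed limits (rad/s): [2.79, 2.79, 3.14, 3.14, 3.14, 3.14].

INTERFACE

Orientations are given as a unit quaternion [x, y, z, w].
In Python, from bench import read_state, imaging, workorder, nets gives the robot as it stands.
- The arm moves only by the tool apply_moves, never from a script. Its argument "rows" is a list of rows, each an object with "hand": the opening, from -1 (shut) to 1 (fully open); "delta_pos": the shift along the tool's x, y, z in mm, a list of three; "yaw": the turn about the tool's z in rad. A call has 1 to 12 rows; each row is the pose to reach, as a shift and turn from the pose commanded when the call began, along the tool's axes at that moment; what a row does not reach only later rows make up. A row lasts 1/12 s, in which the tool goes at most 41.7 mm and 7.16 degrees, less where a joint would pass 70% of its speed; a pose out of reach is approached as far as the arm can. A call with a gripper value outside its range is refused whole. The fingers move at their own pace and stop on an object; the grip force is fixed at half the most. Time passes only in rows, so rows that repeat a pose let the fingers close. It gives the time, the measured TCP pose, the force, the opening and the grip force at its end, in the units of the state.
- read_state(): the state, without advancing time (a new reading comes with each control period).
- imaging.get_image(name): name is "side" or "top" or "wrist"; returns a dict with "pixels" (384x512x3 uint8, red, green, blue), "fx", "fy", "cx", "cy" (pixels), "dist" ([k1, k2, p1, p2, k3] as OpenCV has them; the pictures are not rectified), "xyz" and "rotation" of the camera in the world. Camera axes: x right, y down, z forward; pixel columns grow to the right and rows downward; lengths in mm; the calibration is good to about 2 mm. A picture is of the moment at which its call begins. There is no depth.
- workorder.job_done(): hands the job in; it is judged then, once.
Trained networks look in the newest picture that a camera, given by its name, has taken for a name from the list of things; names that differ only in an ending like _2 or _b are one class to them, and where a whole thing is asked for, a point or a joint stands for the part that bears it (a point fixed in the world has none). Each returns a list of dicts, best first, with "score" (0 to 1); they miss things now and then, are a little off and sometimes report something else, mostly with a low value. They report only what shows in the picture. A call takes as long as a camera call. They do not tell look-alikes from the thing itself.
- nets.find_in(camera, query): "location" ([row, column] in pixels, amid what is visible of it).
- nets.pinpoint(camera, query): "location" ([row, column] in pixels: a listed point, or the origin of a listed thing).
The state is a dict: "clock": time; "joints": joint angles; "joint_vel": joint speeds; "joint_efforts": joint torques, N m; "position": TCP position; "ee_rot": TCP orientation; "contact_force": force on the tool from outside, world axes, zero at the start; "wrist_torque": the same for the moment, N m; "gripper_width": finger opening in mm; "grasp_force": force on a finger pad.
Only numpy, scipy, OpenCV 4.12 (cv2) and the standard library are available. Lean on these libraries where they do the work, as an engineer would, in place of code of your own. Each camera call takes 0.05 s, during which the arm holds its last target. There are 200 camera calls.

## Working session

There is one attempt and no reset: what is moved stays moved. The work goes in short steps, Python scripts to look and compute and a tool call to move; the robot and the scene stay as the last step left them, time stands still between calls to the robot, and variables do not carry over. Pictures are saved under pics/ and viewed, at most 10 in all, crops included, and the job is handed in when it is done.

Besides the shell and the picture viewer there is one more tool, called after "Emit:" as name(argument=value, ...), one argument or row to a line, values as JSON. apply_moves: Moves the arm, as the interface text tells. Its arguments: {"type":"object","properties":{"rows":{"type":"array"}},"required":["rows"]}

```bash
mkdir -p pics; cat > h.py <<'E'
import numpy as np, cv2
from bench import read_state, imaging, workorder, nets
from scipy.spatial.transform import Rotation as R
def rot(im):
    r=np.array(im["rotation"],float)
    return r if r.shape==(3,3) else R.from_quat(r).as_matrix()
def ray(im,loc,z):
    K=np.array([[im["fx"],0,im["cx"]],[0,im["fy"],im["cy"]],[0,0,1]])
    p=cv2.undistortPoints(np.array([[[loc[1],loc[0]]]],float),K,np.array(im["dist"],float))[0,0]
    d=rot(im)@np.array([p[0],p[1],1]); o=np.array(im["xyz"],float)
    return o+d*(z-o[2])/d[2]
def proj(im,P):
    K=np.array([[im["fx"],0,im["cx"]],[0,im["fy"],im["cy"]],[0,0,1]])
    r=rot(im).T; t=-r@np.array(im["xyz"],float)
    return cv2.projectPoints(np.array(P,float).reshape(-1,1,3),cv2.Rodrigues(r)[0],t,K,np.array(im["dist"],float))[0].reshape(-1,2)
def save(im,n): cv2.imwrite("pics/"+n,cv2.cvtColor(im["pixels"],cv2.COLOR_RGB2BGR))
E
python3 - <<'E'
from h import *
print(read_state())
ims={}
for c in ("top","side","wrist"):
    im=imaging.get_image(c); ims[c]=im
    print(c,im["xyz"],im["rotation"])
    for q,z in (("lid",75),("wide_jar",0),("tray",0),("tall_jar",0)):
        for d in nets.pinpoint(c,q)[:3]: print(c,q,np.round(d["location"],1),round(d["score"],2),ray(im,d["location"],z).round())
a=cv2.cvtColor(np.hstack([ims["top"]["pixels"],ims["side"]["pixels"]]),cv2.COLOR_RGB2BGR)
cv2.imwrite("pics/a.png",cv2.resize(a,(800,300)))
save(ims["top"],"top0.png")
E
```

```text
{'clock': 0.0, 'joints': array([-1.05339677e+00,  3.85569525e-01,  6.63745112e-03, -5.08985084e-04,
       -1.19403774e+00, -2.58607694e-01]), 'joint_vel': array([ 0.00092932, -0.00091635,  0.00045715,  0.00073815,  0.00175132,
       -0.00038932]), 'joint_efforts': array([ 5.41799072e-04, -3.92290592e+01,  1.88405836e+01,  4.18636858e+00,
       -4.60549607e-03,  6.42884572e-06]), 'position': array([ 159.83494522, -603.6629053 ,  255.21678484]), 'ee_rot': array([-1.28941965e-01,  9.91651518e-01,  1.09545300e-03, -1.92200957e-04]), 'contact_force': array([0.32339327, 0.45375493, 0.7004024 ]), 'wrist_torque': array([ 0.03886009,  0.04370812, -0.01612639]), 'grasp_force': 0.0, 'gripper_width': 85.4818949719834}
top [ 374.49891501  -39.55127657 1191.75560049] [ 0.7140767  -0.69674082  0.04335412 -0.05260341]
top lid [144.3 386.7] 0.8 [ 675. -362.   75.]
top lid [263.6 351.8] 0.76 [ 375. -273.   75.]
top lid [172.6 307.3] 0.68 [ 597. -163.   75.]
top tray [194.1 228.8] 0.59 [550.  36.   0.]
top tall_jar [223.9 136.2] 0.79 [464. 278.   0.]
side [ 64.09004107 733.6966672  845.57053557] [-0.25187215  0.87411929 -0.39720394  0.12126381]
side lid [173.4 265.7] 0.94 [575. -94.  75.]
side lid [178.2 359.8] 0.9 [ 353. -208.   75.]
side lid [131.3 280.1] 0.57 [ 645. -290.   75.]
side wide_jar [158.7 316.5] 0.7 [ 531. -317.    0.]
side tray [227.2 246.6] 0.84 [550.  39.  -0.]
side tall_jar [307.6 217.2] 0.69 [468. 281.   0.]
wrist [  89.7449402  -622.59955336  374.59138003] [0.60414281 0.78406761 0.11327619 0.08612751]
wrist lid [347.7 414.2] 0.91 [ 325. -349.   75.]
```

View pics/a.png

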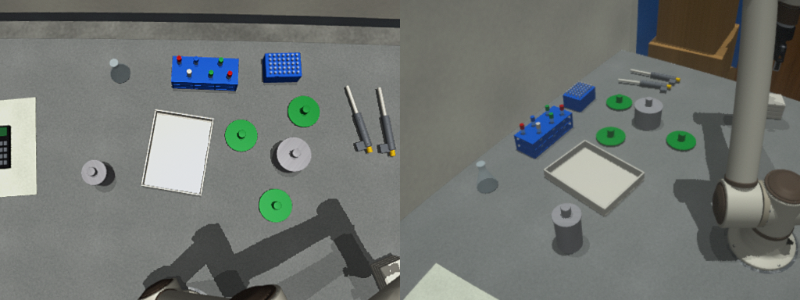

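View pics/top0.png

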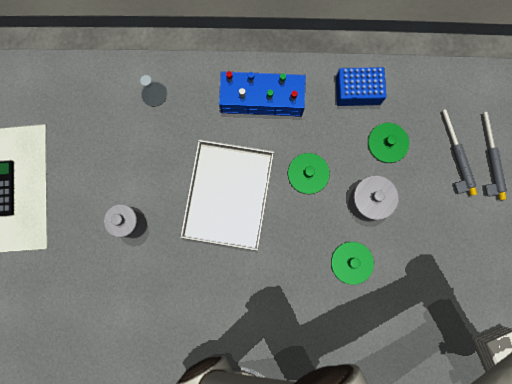

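The top view shows the grey wide jar at about (198,376) with its knob at (196,378). The tray is at (195,228), the tall jar at (221,120), and there are three green look-alike lids. Next I refine the knob and tray positions.

```bash
python3 - <<'E'
from h import *
from scipy.optimize import least_squares
T=imaging.get_image("top");S=imaging.get_image("side")
for im,c,b in ((T,"top",(165,340,235,415)),(S,"side",(110,285,175,350))):
    for q in("lid","wide_jar","tall_jar"):
        print(c,q,[(np.round(d["location"],1),round(d["score"],2)) for d in nets.find_in(c,q)])
px=T["pixels"].astype(int)
m=((px.min(2)>200)).astype(np.uint8); m[:, :180]=0; m[:, 280:]=0; m[:130]=0; m[260:]=0
m=cv2.morphologyEx(m,cv2.MORPH_CLOSE,np.ones((7,7),np.uint8))
cs=max(cv2.findContours(m,0,1)[0],key=cv2.contourArea)
r=cv2.minAreaRect(cs); bx=cv2.boxPoints(r)
W=[ray(T,(p[1],p[0]),35) for p in bx]; print("tray",np.round(W),np.mean(W,0))
print([np.linalg.norm(W[i]-W[i-1]) for i in range(4)])
print("knob top z110",ray(T,(196,378),110),"lid z80",ray(T,(198,376),80))
A=cv2.resize(T["pixels"][165:235,335:425],None,fx=4,fy=4,interpolation=2)
B=cv2.resize(S["pixels"][105:175,275:365],None,fx=4,fy=4,interpolation=2)
cv2.imwrite("pics/b.png",cv2.cvtColor(np.hstack([A,B]),cv2.COLOR_RGB2BGR))
E
```

```text
top lid [(array([172.3, 307.5]), 0.94), (array([266. , 350.9]), 0.91), (array([142.9, 388.7]), 0.78)]
top wide_jar [(array([211.3, 359. ]), 0.65)]
top tall_jar [(array([221.5, 124. ]), 0.66)]
side lid [(array([130.1, 279.8]), 0.88), (array([135.3, 318. ]), 0.77), (array([173.8, 268.2]), 0.67), (array([179.4, 359.9]), 0.61)]
side wide_jar [(array([156.7, 314.8]), 0.68)]
side tall_jar [(array([291.8, 214.9]), 0.84)]
tray [[431. 153.  35.]
 [688. 122.  35.]
 [658. -78.  35.]
 [404. -41.  35.]] [545.45171622  39.05647482  35.        ]
[np.float64(196.64631340701405), np.float64(258.9064882270759), np.float64(202.4878390434016), np.float64(257.1236589199718)]
knob top z110 [ 537.29837351 -328.91432755  110.        ] lid z80 [ 536.7123209  -331.92646256   80.        ]
```

View pics/b.png

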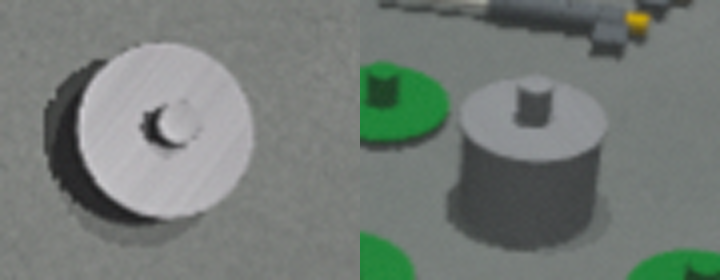

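The crop shows the disc centred at about (197.5,376.5) and the knob top at about (195.5,380) in the top image. In the side image the knob top is at about (126,319).

Emit:
apply_moves(
  rows=[
    {"hand": 1,"delta_pos": [-35,14,0],"yaw": 0},
    {"hand": 1,"delta_pos": [-73,28,2],"yaw": 0},
    {"hand": 1,"delta_pos": [-110,42,4],"yaw": 0},
    {"hand": 1,"delta_pos": [-146,56,6],"yaw": 0},
    {"hand": 1,"delta_pos": [-182,70,8],"yaw": 0},
    {"hand": 1,"delta_pos": [-219,84,10],"yaw": 0},
    {"hand": 1,"delta_pos": [-256,98,12],"yaw": 0},
    {"hand": 1,"delta_pos": [-292,112,14],"yaw": 0},
    {"hand": 1,"delta_pos": [-328,126,16],"yaw": 0},
    {"hand": 1,"delta_pos": [-365,140,18],"yaw": 0},
    {"hand": 1,"delta_pos": [-400,153,20],"yaw": 0},
    {"hand": 1,"delta_pos": [-435,166,20],"yaw": 0},
  ],
)

```text
clock: 2.15
position: [539.3, -330.8, 236.0]
ee_rot: [-0.129, 0.992, 0.0, -0.0]
contact_force: [0.5, -0.5, -0.5]
gripper_width: 85.7
grasp_force: 0.0
```

Emit:
apply_moves(
  rows=[
    {"hand": 1,"delta_pos": [0,0,0],"yaw": 0},
    {"hand": 1,"delta_pos": [0,0,0],"yaw": 0},
    {"hand": 1,"delta_pos": [0,0,0],"yaw": 0},
    {"hand": 1,"delta_pos": [0,0,0],"yaw": 0},
  ],
)

```text
clock: 2.48
position: [537.2, -332.9, 236.4]
ee_rot: [-0.129, 0.992, 0.0, -0.0]
contact_force: [0.2, -0.2, -0.0]
gripper_width: 85.4
grasp_force: 0.0
```

```bash
python3 - <<'E'
from h import *
s=read_state();print(s["clock"],s["position"],s["ee_rot"],s["joints"],s["contact_force"])
im=imaging.get_image("wrist");save(im,"w.png")
T=imaging.get_image("top");S=imaging.get_image("side")
print("top knob",ray(T,(195.5,380),110),"disc",ray(T,(197.5,376.5),80),"side knob",ray(S,(126,318.75),110))
for q,z in(("lid",75),("wide_jar",0)):
  for d in nets.pinpoint("wrist",q)+nets.find_in("wrist",q): print(q,d["location"],d["score"],ray(im,d["location"],z))
E
```

```text
2.4833 [ 537.16827647 -332.94235402  236.37805093] [-1.28512776e-01  9.91707842e-01  4.54858910e-05 -1.41715701e-04] [-2.99212407e-01  4.10241339e-01 -3.43576499e-03  3.81068074e-05
 -1.15741484e+00 -1.01386088e+00] [ 0.15306336 -0.2365743  -0.01369738]
top knob [ 538.62677455 -333.75063981  110.        ] disc [ 537.98690389 -333.17888968   80.        ] side knob [ 536.81368948 -326.63072123  110.        ]
lid [248.9, 359.7] 0.96 [ 581.00256429 -206.69012681   75.        ]
lid [273.6, 178.2] 0.95 [ 655.84086282 -380.33719279   75.        ]
lid [178.8, 254.4] 0.59 [ 536.91941426 -329.6414614    75.        ]
lid [28.4, 335.5] 0.57 [ 393.14649391 -297.21063497   75.        ]
lid [271.8, 184.2] 0.88 [ 652.07257293 -374.65565525   75.        ]
lid [237.3, 361.7] 0.86 [ 568.27406397 -209.36108564   75.        ]
lid [37.5, 333.5] 0.84 [ 400.45312186 -296.61999211   75.        ]
lid [178.0, 254.4] 0.65 [ 536.16736334 -329.84117557   75.        ]
wide_jar [120.4, 256.0] 0.46 [ 488.99283145 -339.64548378    0.        ]
```

View pics/w.png

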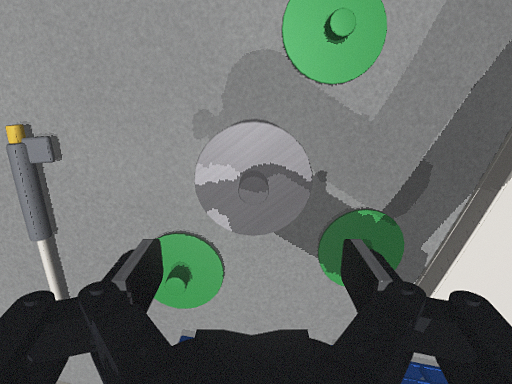

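The wrist view shows the grey disc at about (178,254) with its knob centred, which agrees with the other cameras to within 3 mm. Descending.

Emit:
apply_moves(
  rows=[
    {"hand": 1,"delta_pos": [-0.5,1.5,20],"yaw": 0},
    {"hand": 1,"delta_pos": [-0.5,1.5,45],"yaw": 0},
    {"hand": 1,"delta_pos": [-0.5,1.5,70],"yaw": 0},
    {"hand": 1,"delta_pos": [-0.5,1.5,90],"yaw": 0},
    {"hand": 1,"delta_pos": [-0.5,1.5,105],"yaw": 0},
    {"hand": 1,"delta_pos": [-0.5,1.5,115],"yaw": 0},
    {"hand": 1,"delta_pos": [-0.5,1.5,122],"yaw": 0},
    {"hand": 1,"delta_pos": [-0.5,1.5,127],"yaw": 0},
    {"hand": 1,"delta_pos": [-0.5,1.5,127],"yaw": 0},
    {"hand": 1,"delta_pos": [-0.5,1.5,127],"yaw": 0},
  ],
)

```text
clock: 3.67
position: [538.5, -331.0, 110.0]
ee_rot: [-0.129, 0.992, -0.0, 0.0]
contact_force: [0.3, 0.4, -0.1]
gripper_width: 85.6
grasp_force: 0.0
```

```bash
python3 - <<'E'
from h import *
s=read_state();print(s["position"],s["contact_force"])
im=imaging.get_image("wrist");S=imaging.get_image("side")
B=cv2.resize(S["pixels"][70:190,255:375],(384,384),interpolation=2)
cv2.imwrite("pics/w2.png",cv2.cvtColor(np.hstack([im["pixels"][:,64:448],B]),cv2.COLOR_RGB2BGR))
E
```

```text
[ 538.5185262  -330.99490152  109.96670007] [ 0.32136637  0.39935126 -0.11133419]
```

View pics/w2.png

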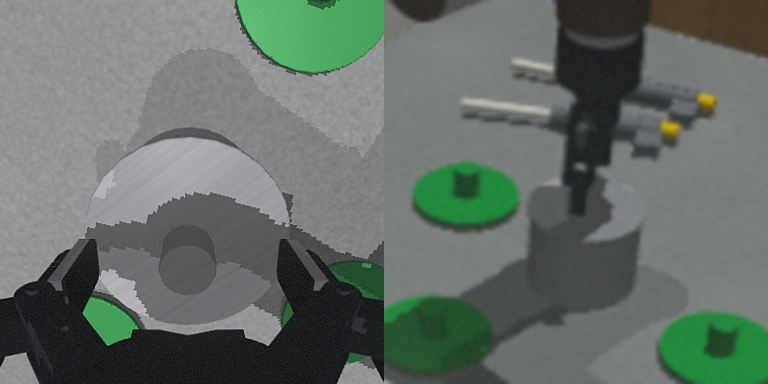

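The knob is centred between the open pads. Now closing.

Emit:
apply_moves(
  rows=[
    {"hand": -0.2,"delta_pos": [0,0,0],"yaw": 0},
    {"hand": -0.2,"delta_pos": [0,0,0],"yaw": 0},
    {"hand": -0.2,"delta_pos": [0,0,0],"yaw": 0},
    {"hand": -0.2,"delta_pos": [0,0,0],"yaw": 0},
    {"hand": -0.2,"delta_pos": [0,0,0],"yaw": 0},
    {"hand": -0.2,"delta_pos": [0,0,0],"yaw": 0},
  ],
)

```text
clock: 4.27
position: [538.1, -330.8, 109.3]
ee_rot: [-0.129, 0.992, -0.0, 0.0]
contact_force: [0.1, -0.4, -0.5]
gripper_width: 34.1
grasp_force: 0.0
```

Emit:
apply_moves(
  rows=[
    {"hand": -1,"delta_pos": [0,0,0],"yaw": 0},
    {"hand": -1,"delta_pos": [0,0,0],"yaw": 0},
    {"hand": -1,"delta_pos": [0,0,0],"yaw": 0},
    {"hand": -1,"delta_pos": [0,0,0],"yaw": 0},
    {"hand": -1,"delta_pos": [0,0,0],"yaw": 0},
    {"hand": -1,"delta_pos": [0,0,0],"yaw": 0},
  ],
)

```text
clock: 4.77
position: [538.2, -330.8, 109.6]
ee_rot: [-0.129, 0.992, -0.0, 0.0]
contact_force: [-0.8, 0.2, 3.7]
gripper_width: 24.0
grasp_force: 59.1
```

Emit:
apply_moves(
  rows=[
    {"hand": -1,"delta_pos": [0,0,-3],"yaw": 0},
    {"hand": -1,"delta_pos": [0,0,-6],"yaw": 0},
    {"hand": -1,"delta_pos": [0,0,-10],"yaw": 0},
    {"hand": -1,"delta_pos": [0,0,-15],"yaw": 0},
    {"hand": -1,"delta_pos": [0,0,-22],"yaw": 0},
    {"hand": -1,"delta_pos": [0,0,-30],"yaw": 0},
    {"hand": -1,"delta_pos": [0,0,-40],"yaw": 0},
    {"hand": -1,"delta_pos": [0,0,-50],"yaw": 0},
    {"hand": -1,"delta_pos": [0,0,-60],"yaw": 0},
    {"hand": -1,"delta_pos": [0,0,-70],"yaw": 0},
    {"hand": -1,"delta_pos": [0,0,-70],"yaw": 0},
    {"hand": -1,"delta_pos": [0,0,-70],"yaw": 0},
  ],
)

```text
clock: 5.77
position: [538.4, -330.8, 180.3]
ee_rot: [-0.129, 0.992, -0.0, 0.001]
contact_force: [-0.7, -0.2, -2.3]
gripper_width: 24.1
grasp_force: 59.0
```

```bash
python3 - <<'E'
from h import *
s=read_state();print(s["position"],s["contact_force"],s["wrist_torque"],s["grasp_force"])
im=imaging.get_image("wrist");S=imaging.get_image("side")
B=cv2.resize(S["pixels"][50:170,255:375],(384,384),interpolation=2)
cv2.imwrite("pics/w3.png",cv2.cvtColor(np.hstack([im["pixels"][:,64:448],B]),cv2.COLOR_RGB2BGR))
R_=R.from_quat(s["ee_rot"]).as_matrix()
print("delta tool to tray", R_.T@(np.array([546,39,0])-s["position"]))
for q,z in(("tray",0),):
  for c in("top","side"):
    i=imaging.get_image(c)
    for d in nets.pinpoint(c,q): print(c,d["score"],ray(i,d["location"],0))
# tray by side cam edges check
i=imaging.get_image("side"); print(proj(i,[[431,153,35],[688,122,35],[658,-78,35],[404,-41,35]]))
E
```

```text
[ 538.39262237 -330.84812025  180.34342234] [-0.70652051 -0.24300337 -2.32386239] [ 0.00946798 -0.00845736 -0.01224815] 58.98020267486572
delta tool to tray [-101.64788628  355.75458049  180.20998835]
top 0.85 [557.13488389  32.16009762   0.        ]
top 0.19 [ 535.46371901 -336.13593126    0.        ]
side 0.93 [544.65620025  51.13727554   0.        ]
[[262.35611763 266.13204545]
 [182.62080133 216.60184311]
 [236.94966265 178.06908475]
 [312.74021195 219.64191428]]
```

View pics/w3.png

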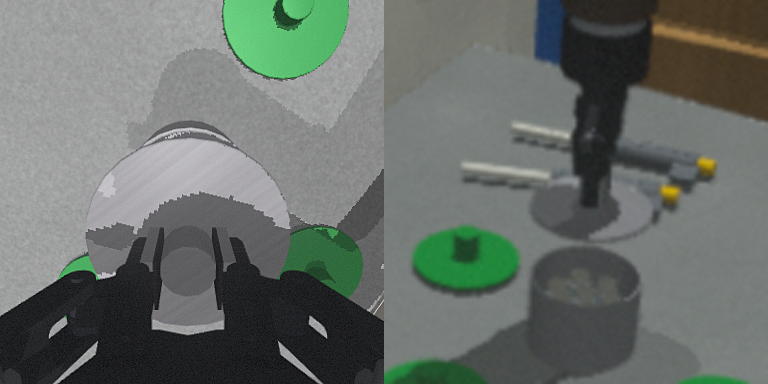

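The side view shows the lid held level above the open jar, which still holds its vials. Carrying it to the tray centre.

Emit:
apply_moves(
  rows=[
    {"hand": -1,"delta_pos": [-4,15,0],"yaw": 0},
    {"hand": -1,"delta_pos": [-12,42,0],"yaw": 0},
    {"hand": -1,"delta_pos": [-22,77,0],"yaw": 0},
    {"hand": -1,"delta_pos": [-32,113,0],"yaw": 0},
    {"hand": -1,"delta_pos": [-43,150,0],"yaw": 0},
    {"hand": -1,"delta_pos": [-53,186,0],"yaw": 0},
    {"hand": -1,"delta_pos": [-63,222,0],"yaw": 0},
    {"hand": -1,"delta_pos": [-74,258,0],"yaw": 0},
    {"hand": -1,"delta_pos": [-84,294,0],"yaw": 0},
    {"hand": -1,"delta_pos": [-93,326,0],"yaw": 0},
    {"hand": -1,"delta_pos": [-99,347,0],"yaw": 0},
    {"hand": -1,"delta_pos": [-102,356,0],"yaw": 0},
  ],
)

```text
clock: 7.12
position: [545.4, 42.8, 179.5]
ee_rot: [-0.131, 0.991, 0.0, 0.0]
contact_force: [-0.2, -0.6, -1.8]
gripper_width: 24.2
grasp_force: 59.2
```

Emit:
apply_moves(
  rows=[
    {"hand": -1,"delta_pos": [0,0,0],"yaw": 0},
    {"hand": -1,"delta_pos": [0,0,10],"yaw": 0},
    {"hand": -1,"delta_pos": [0,0,25],"yaw": 0},
    {"hand": -1,"delta_pos": [0,0,42],"yaw": 0},
    {"hand": -1,"delta_pos": [0,0,60],"yaw": 0},
    {"hand": -1,"delta_pos": [0,0,75],"yaw": 0},
    {"hand": -1,"delta_pos": [0,0,87],"yaw": 0},
    {"hand": -1,"delta_pos": [0,0,95],"yaw": 0},
    {"hand": -1,"delta_pos": [0,0,100],"yaw": 0},
    {"hand": -1,"delta_pos": [0,0,100],"yaw": 0},
    {"hand": -1,"delta_pos": [0,0,100],"yaw": 0},
  ],
)

```text
clock: 8.03
position: [545.8, 39.0, 79.4]
ee_rot: [-0.129, 0.992, -0.0, 0.0]
contact_force: [0.7, 0.5, -2.2]
gripper_width: 24.2
grasp_force: 59.2
```

```bash
python3 - <<'E'
from h import *
s=read_state();print(s["position"],s["contact_force"],s["grasp_force"],s["gripper_width"])
T=imaging.get_image("top");S=imaging.get_image("side")
A=cv2.resize(T["pixels"][130:270,160:300],(390,390),interpolation=2)
B=cv2.resize(S["pixels"][130:280,170:320],(390,390),interpolation=2)
cv2.imwrite("pics/p.png",cv2.cvtColor(np.hstack([A,B]),cv2.COLOR_RGB2BGR))
E
```

```text
[545.8165727   39.00702237  79.40234441] [ 0.68470159  0.52590282 -2.222362  ] 59.190287590026855 24.209906999749396
```

View pics/p.png

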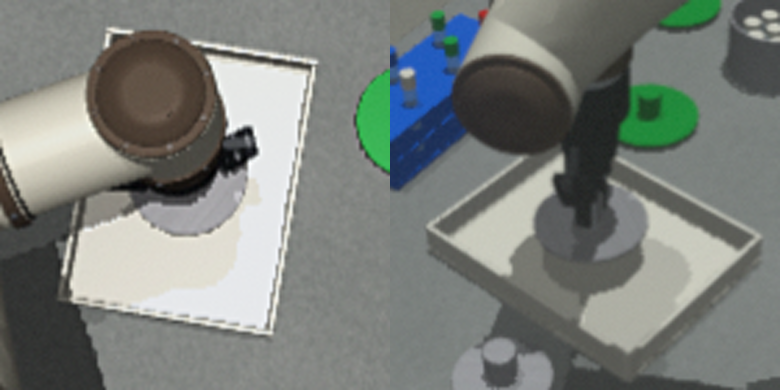

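The lid hangs level over the tray floor, well clear of the walls. Contact should come at a TCP height of about 45.6 mm, so I lower it slowly.

Emit:
apply_moves(
  rows=[
    {"hand": -1,"delta_pos": [0,0,8],"yaw": 0},
    {"hand": -1,"delta_pos": [0,0,16],"yaw": 0},
    {"hand": -1,"delta_pos": [0,0,22],"yaw": 0},
    {"hand": -1,"delta_pos": [0,0,26],"yaw": 0},
    {"hand": -1,"delta_pos": [0,0,28],"yaw": 0},
    {"hand": -1,"delta_pos": [0,0,29],"yaw": 0},
    {"hand": -1,"delta_pos": [0,0,30],"yaw": 0},
    {"hand": -1,"delta_pos": [0,0,31],"yaw": 0},
    {"hand": -1,"delta_pos": [0,0,31.5],"yaw": 0},
    {"hand": -1,"delta_pos": [0,0,32],"yaw": 0},
    {"hand": -1,"delta_pos": [0,0,32],"yaw": 0},
    {"hand": -1,"delta_pos": [0,0,32],"yaw": 0},
  ],
)

```text
clock: 9.13
position: [545.7, 39.5, 47.4]
ee_rot: [-0.129, 0.992, 0.0, 0.0]
contact_force: [-0.7, 0.2, -2.3]
gripper_width: 24.4
grasp_force: 59.2
```

Emit:
apply_moves(
  rows=[
    {"hand": -1,"delta_pos": [0,0,0.5],"yaw": 0},
    {"hand": -1,"delta_pos": [0,0,1],"yaw": 0},
    {"hand": -1,"delta_pos": [0,0,1],"yaw": 0},
    {"hand": -1,"delta_pos": [0,0,1],"yaw": 0},
  ],
)

```text
clock: 9.47
position: [545.6, 39.5, 46.3]
ee_rot: [-0.129, 0.992, 0.0, -0.0]
contact_force: [-0.1, -0.6, -1.8]
gripper_width: 24.0
grasp_force: 59.2
```

Emit:
apply_moves(
  rows=[
    {"hand": -1,"delta_pos": [0,0,0.4],"yaw": 0},
    {"hand": -1,"delta_pos": [0,0,0.8],"yaw": 0},
    {"hand": -1,"delta_pos": [0,0,0.8],"yaw": 0},
    {"hand": -1,"delta_pos": [0,0,0.8],"yaw": 0},
  ],
)

```text
clock: 9.8
position: [545.6, 39.5, 45.6]
ee_rot: [-0.129, 0.992, -0.0, 0.0]
contact_force: [-0.4, 0.6, -0.9]
gripper_width: 24.2
grasp_force: 59.5
```

Emit:
apply_moves(
  rows=[
    {"hand": -1,"delta_pos": [0,0,0.3],"yaw": 0},
    {"hand": -1,"delta_pos": [0,0,0.5],"yaw": 0},
    {"hand": -1,"delta_pos": [0,0,0.5],"yaw": 0},
    {"hand": -1,"delta_pos": [0,0,0.5],"yaw": 0},
  ],
)

```text
clock: 10.13
position: [545.6, 39.5, 45.6]
ee_rot: [-0.129, 0.992, -0.0, 0.0]
contact_force: [-2.6, 0.8, 5.3]
gripper_width: 24.2
grasp_force: 59.6
```

The force has gone from −2 N to +5 N, so the lid is resting on the tray floor. Releasing.

Emit:
apply_moves(
  rows=[
    {"hand": -0.3,"delta_pos": [0,0,0],"yaw": 0},
    {"hand": -0.1,"delta_pos": [0,0,0],"yaw": 0},
    {"hand": 0.2,"delta_pos": [0,0,0],"yaw": 0},
    {"hand": 0.4,"delta_pos": [0,0,0],"yaw": 0},
    {"hand": 0.4,"delta_pos": [0,0,0],"yaw": 0},
    {"hand": 0.4,"delta_pos": [0,0,0],"yaw": 0},
    {"hand": 0.4,"delta_pos": [0,0,0],"yaw": 0},
  ],
)

```text
clock: 10.72
position: [545.6, 39.5, 44.9]
ee_rot: [-0.129, 0.992, -0.0, 0.0]
contact_force: [-0.1, -0.4, -0.4]
gripper_width: 59.7
grasp_force: 0.0
```

Emit:
apply_moves(
  rows=[
    {"hand": 0.4,"delta_pos": [0,0,-5],"yaw": 0},
    {"hand": 0.4,"delta_pos": [0,0,-15],"yaw": 0},
    {"hand": 0.4,"delta_pos": [0,0,-30],"yaw": 0},
    {"hand": 0.4,"delta_pos": [0,0,-50],"yaw": 0},
    {"hand": 0.4,"delta_pos": [0,0,-75],"yaw": 0},
    {"hand": 0.4,"delta_pos": [0,0,-100],"yaw": 0},
    {"hand": 0.4,"delta_pos": [0,0,-130],"yaw": 0},
    {"hand": 0.4,"delta_pos": [0,0,-160],"yaw": 0},
    {"hand": 0.4,"delta_pos": [0,0,-180],"yaw": 0},
    {"hand": 0.4,"delta_pos": [0,0,-180],"yaw": 0},
    {"hand": 0.4,"delta_pos": [0,0,-180],"yaw": 0},
  ],
)

```text
clock: 11.63
position: [546.0, 39.7, 227.4]
ee_rot: [-0.129, 0.992, 0.001, 0.002]
contact_force: [0.2, 0.7, -1.0]
gripper_width: 59.8
grasp_force: 0.0
```

```bash
python3 - <<'E'
from h import *
s=read_state();print(s["clock"],s["position"],s["contact_force"],s["gripper_width"],s["joint_vel"].round(3))
W=imaging.get_image("wrist");S=imaging.get_image("side")
A=cv2.resize(W["pixels"],(400,300),interpolation=3)
B=cv2.resize(S["pixels"],(400,300),interpolation=3)
cv2.imwrite("pics/f.png",cv2.cvtColor(np.hstack([A,B]),cv2.COLOR_RGB2BGR))
E
```

```text
11.6333 [545.98692498  39.65122546 227.35810304] [ 0.24861036  0.66412934 -1.01241407] 59.80958820572425 [-0.002  0.038 -0.052 -0.014  0.007  0.   ]
```

View pics/f.png

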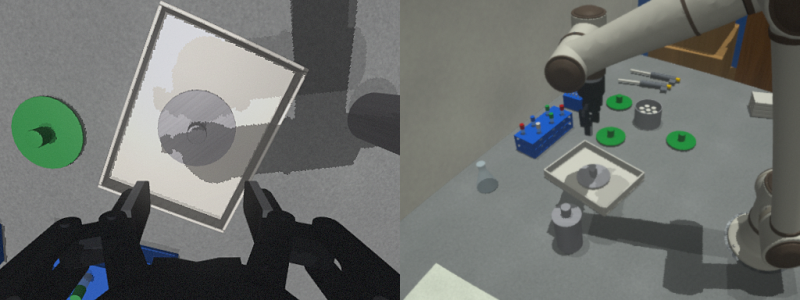

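The lid lies flat, knob up, in the tray at about (128,197) in the wrist half of the picture. Both jars are standing and the gripper is clear of everything.

```bash
python3 -c "
from bench import workorder
print(workorder.job_done())"
```

```text
the job is handed in; nothing more can be done
None
```

The steel lid is off the wide jar and lying flat, knob up, in the white tray; it was set down in the grip and then released, both jars still stand in place, and the job was handed in at about 12 s (no verdict was returned).

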